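Sort gears from master gauges after an inspection run

TASK

Sort what has come off the optical gauge: lay the brass gear flat in the gold tin lid and the steel gear flat in the plain silver tin. The master gauges go home in their wooden case, the ring gauge flat in the square bay and the gauge block upright in the narrow bay; then put the wooden cover on the case, fully down all round.

Things in the scene. Friction and masses are not known exactly. Their poses are not given: they have to be found in the camera images.
- brass_gear: Brass-coloured spur gear lying flat, 44 mm over the teeth, toothed rim 8 mm thick, small hub to 11 mm; 60 g. Origin at the centre of its underside, z up. Grip it across the teeth.
- steel_gear: Grey steel spur gear lying flat, 33 mm over the teeth, toothed rim 9 mm thick, small hub to 12 mm; 30 g. Origin at the centre of its underside, z up. Grip it across the teeth.
- ring_gauge: Plain grey steel ring with a smooth outside, 43 mm in diameter, 14 mm high, lying flat. Origin at the centre of its underside, z up.
- gauge_block: Small bright steel gauge block standing on its narrow long face: 9 mm along its x, 35 mm along its y, 20 mm high. Origin at the centre of its underside, z up.
- case_cover: Loose dark wooden cover of the case, open side down: 139 mm along its x, 86 along its y, 33 high, 0.2 kg; inside 131 x 78 mm, 28 deep. On top, along x, a brass bar handle 70 mm long, 12 wide, from z = 42 to 51 mm, on two posts. Origin: centre of the open lower edge, z up. Fits either way round. The optical gauge's screen overhangs the desk behind and left of it (y over 0.15).
- gauge_case: Wooden gauge case, fixed: dark plinth 139 (x) by 86 (y) by 8 mm, on it a lighter step 119 x 66 mm, top at z = 18 mm. The cover slips over the step (6 mm play a side) and rests on the plinth, z = 8. Green-floored bays, floor z = 12: square, 56 mm, centred x = -26.5, y = 0, for the ring; narrow, 47 along x by 21, centred x = 31, y = 0, for the block, lengthwise. Origin: underside centre, z up.
- gold_tin_lid: Gold lacquered round tin lid, open side up, loose, 106 mm outside, about 96 mm inside, rim 17 mm high, floor 2 mm thick. Origin at the centre of its underside, z up.
- plain_tin: Plain silver-grey round tin, open on top, loose, 99 mm outside, about 90 mm inside, 33 mm high, floor 2 mm thick. Origin at the centre of its underside, z up.

How it is judged:
By the outcome, as a careful person would: the job done as asked, in the order asked, and still so for the second after the job is handed in, with the robot touching nothing.
It also fails if it takes over 122 s, if anything falls off the work surface, if the arm or the gripper's body presses on something with over 40 N, if the wrist force passes 120 N, or if a joint passes its speed limit or range.

ROBOT

A 6-joint arm with a two-finger parallel gripper is mounted at the origin on a cart in front of the work surface, level with it; the furniture and walls round the work are solid. World frame = base frame: x ahead of the robot, y to its left, z up, the work surface at z = 0. Lengths are in m, angles in rad, forces in N, time in s.
With the tool pointing down it reaches from about 0.35 to 0.975 m from the base axis. Payload 4.9 kg.
Tool frame: the origin (TCP) lies on the centre line of the jaws, within the pads' length; the fingertips stand manip.tip_reach ahead of it and the grasp point (between the pads) is the TCP (manip.tip_reach is the distance from the TCP to the fingertips, in m); z points along the fingers, y is the line along which they close (so a half turn about z gives the same grasp; the last joint's range is limited). The gripper opens to 85 mm and grips with 20 to 120 N. Pads are 22 mm wide; open, the fingers measure 114 mm over their backs; the gripper's body (76 mm by 85 mm) begins 54 mm behind the grasp point. The pads swing forward as they close: fully open they stand 13 mm farther back than shut.
Start: joints at [-1.456, 0.053, 1.613, -0, 1.476, -0.119], TCP at [0.145, -0.608, 0.25] pointing down, gripper open.
Joint ranges: [-3.01, 3.01], [-1.01, 2.22], [0.06, 2.58], [-1.02, 4.17], [0.09, 2.62], [-3.14, 3.14]. Speed limits (rad/s): [2.57, 2.57, 3.14, 3.14, 3.14, 3.14].

INTERFACE

Orientations are given as a unit quaternion [w, x, y, z].
In Python, from plant import manip gives the robot as it stands. The module is installed in compiled form; this text tells all that it offers.
- The arm moves only by the tool move_arm, never from a script. Its argument "rows" is a list of rows, each a list of 7 numbers: the shift along the tool's x, y, z in cm, then the turn, a rotation vector about the tool's x, y, z in degrees, then the opening, from -1 (shut) to 1 (fully open). In form: [[tx, ty, tz, ax, ay, az, jaw], ...]. A call has 1 to 20 rows; each row shifts and turns the commanded pose from where the row before left it, along the tool's axes as they then stand; what a row does not reach is not made up. A row lasts 1/12 s, in which the tool goes at most 41.7 mm and 7.16 degrees, less where a joint would pass 70% of its speed; a pose out of reach is approached as far as the arm can. A call is refused whole if a number of a shift passes 4.17 or a number of a turn 7.16, either way. A call with a gripper value outside its range is refused whole. The fingers move at their own pace and stop on an object; the grip force is fixed at half the most. Time passes only in rows, so rows that do not move let the fingers close. It gives the time, the measured TCP pose, the force, the opening and the grip force at its end, in the units of the state.
- manip.state(): the state, without advancing time (a new reading comes with each control period).
- manip.grab_frame(name): name is "side" or "top"; returns a dict with "img" (384x512x3 uint8, blue, green, red), "mtx" (3x3 intrinsics, pixels), "R" (3x3) and "t" (3): a world point X has camera coordinates R X + t. Camera axes: x right, y down, z forward; pixel columns grow to the right and rows downward; lengths in m; the calibration is good to about 2 mm. A picture is of the moment at which its call begins. There is no depth.
- manip.job_done(): hands the job in; it is judged then, once.
The state is a dict: "time": time; "joint_pos": joint angles; "joint_vel": joint speeds; "joint_efforts": joint torques, N m; "tool_pos": TCP position; "tool_rot": TCP orientation; "contact_force": force on the tool from outside, world axes, zero at the start; "ft_torque": the same for the moment, N m; "gripper_width": opening from 0.0 (shut) to 1.0 (fully open); "grasp_force": force on a finger pad.
Only numpy, scipy, OpenCV 4.12 (cv2) and the standard library are available. Lean on these libraries where they do the work, as an engineer would, in place of code of your own. Each camera call takes 0.05 s, during which the arm holds its last target. There are 200 camera calls.

## Working session

There is one attempt and no reset: what is moved stays moved. The work goes in short steps, Python scripts to look and compute and a tool call to move; the robot and the scene stay as the last step left them, time stands still between calls to the robot, and variables do not carry over. Pictures are saved under pics/ and viewed, at most 14 in all, crops included, and the job is handed in when it is done.

Besides the shell and the picture viewer there is one more tool, called by a JSON object that holds its "api" and its "payload", one argument or row to a line. move_arm: Moves the arm, as the interface text tells. Its arguments: {"type":"object","properties":{"rows":{"type":"array","items":{"type":"array","items":{"type":"number"}}}},"required":["rows"]}

```bash
mkdir -p pics; python3 - <<'E'
from plant import manip
import cv2,numpy as np
s=manip.state(); print(s['tool_pos'],s['tool_rot'],s['gripper_width'],manip.tip_reach)
for n in("top","side"):
    f=manip.grab_frame(n); cv2.imwrite(f"pics/{n}0.png",cv2.resize(f['img'],(800,600),interpolation=cv2.INTER_CUBIC)); np.savez(f"{n}.npz",**f)
    print(f['mtx'],-f['R'].T@f['t'],f['R'])
E
```

```text
[ 0.14470513 -0.60740009  0.24905166] [-1.03974129e-03  9.93173442e-01  1.16642330e-01 -2.22929604e-05] 0.995173325195931 0.019
[[433.83274565   0.         258.78048489]
 [  0.         433.83274565 197.75862701]
 [  0.           0.           1.        ]] [ 0.36761952 -0.13784744  0.89598712] [[ 0.00798286 -0.99996347  0.00305576]
 [-0.98254768 -0.00841168 -0.18582062]
 [ 0.18583953 -0.00151905 -0.98257893]]
[[426.48113223   0.         257.54093437]
 [  0.         426.48113223 190.09884763]
 [  0.           0.           1.        ]] [ 0.52086727 -0.80057724  0.56598044] [[ 0.9996774   0.0213932   0.01369053]
 [ 0.02415061 -0.63374011 -0.77316895]
 [-0.00786432  0.77325016 -0.63405232]]
```

View pics/top0.png

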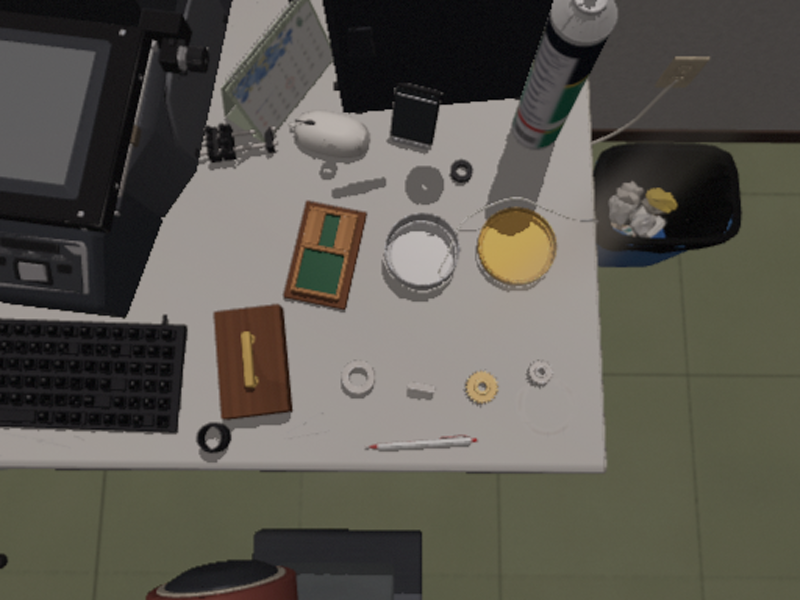

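View pics/side0.png

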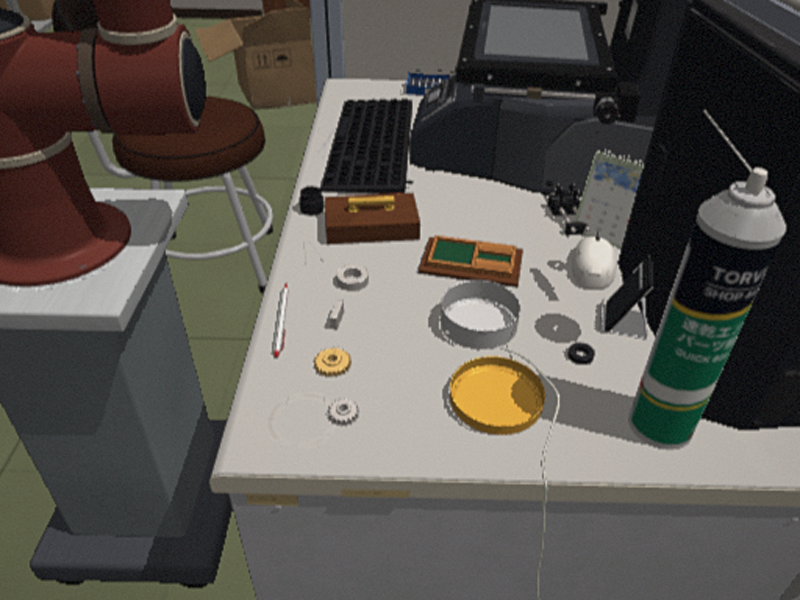

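The top view shows the case at about (325,255), the tins at (421,255) and (516,246), the cover at (252,362), and the ring, block, brass gear and steel gear along a row at (358,378), (421,390), (482,387) and (540,373). I'll enlarge both views.

```bash
python3 - <<'E'
import cv2,numpy as np
a=np.load("top.npz")['img'][125:273,128:364]; cv2.imwrite("pics/tc.png",cv2.resize(a,None,fx=3.38,fy=3.38,interpolation=cv2.INTER_CUBIC))
a=np.load("side.npz")['img'][115:285,170:360]; cv2.imwrite("pics/sc.png",cv2.resize(a,None,fx=3.5,fy=3.5,interpolation=cv2.INTER_CUBIC))
E
```

```text
(no output)
```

View pics/tc.png

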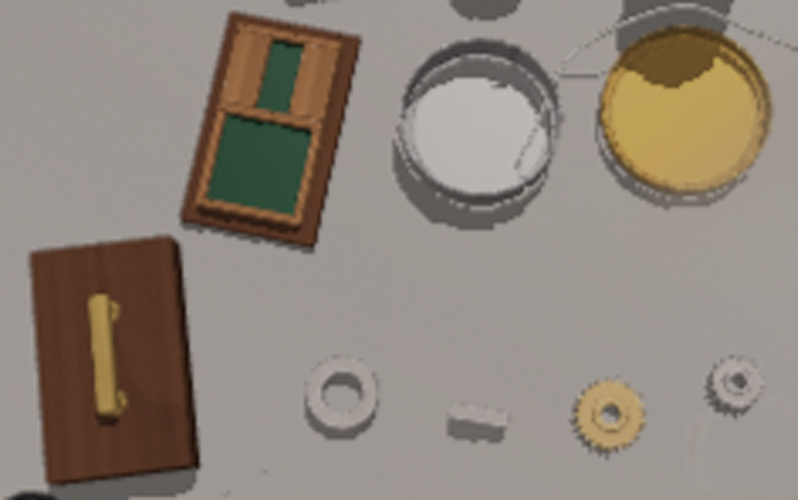

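View pics/sc.png

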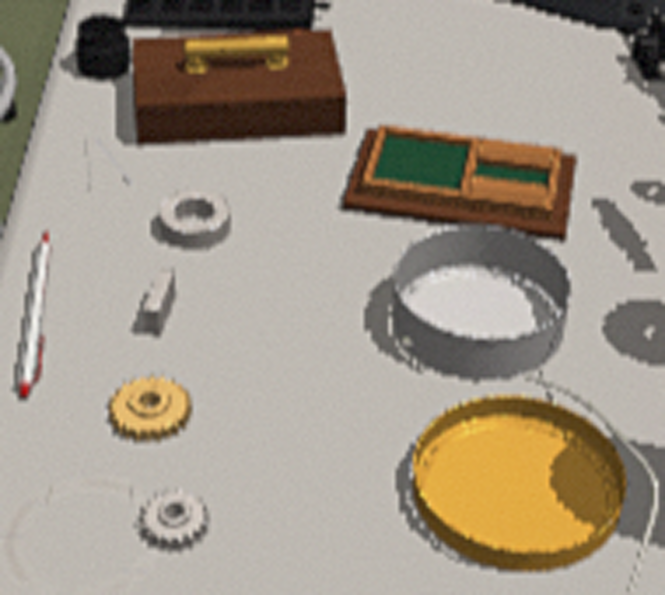

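The crops give the following.
- **Top:** case plinth corners (232,12), (360,38), (313,250), (182,222); cover top corners (30,253), (175,237), (197,466), (48,483); ring (342,391); block (478,415); gear holes (610,412) and (739,380); tin rims centred near (478,118) and (685,110).
- **Side:** the same objects, with the gear holes at (150,401) and (175,512).

```bash
cat >h.py <<'E'
import numpy as np,cv2
C={n:np.load(n+".npz") for n in("top","side")}
O={"top":(128,125,3.38),"side":(170,115,3.5)}
def w(n,p,z,crop=True):
    c=C[n]; p=np.array(p,float)
    if crop: x,y,k=O[n]; p=np.array([x+(p[0]+.5)/k-.5,y+(p[1]+.5)/k-.5])
    d=c['R'].T@np.linalg.inv(c['mtx'])@np.r_[p,1]; o=-c['R'].T@c['t']
    return o+d*(z-o[2])/d[2]
def proj(n,X):
    c=C[n]; q=c['mtx']@(c['R']@np.asarray(X,float)+c['t']); return q[:2]/q[2]
E
python3 - <<'E'
from h import *
np.set_printoptions(precision=4,suppress=True)
def quad(nm,n,ps,z):
    P=np.array([w(n,p,z)[:2] for p in ps]); e=[np.linalg.norm(P[i]-P[i-1]) for i in range(4)]
    r=cv2.minAreaRect((P*1000).astype(np.float32))
    a=[np.degrees(np.arctan2(*(P[(i+1)%4]-P[i])[::-1])) for i in range(4)]
    print(nm,n,P.mean(0),np.array(e),"ang",np.array(a))
quad("case","top",[(232,12),(360,38),(313,250),(182,222)],.008)
quad("case","side",[(365,128),(577,153),(567,238),(342,208)],.008)
quad("cover","top",[(30,253),(175,237),(197,466),(48,483)],.033)
quad("coverS","side",[(133,40),(332,32),(346,92),(136,100)],.033)
quad("block","top",[(449,403),(508,412),(506,428),(447,420)],.020)
for nm,t,s,z in[("ring",(342,391),(194,213),.014),("brass",(610,412),(150,401),.011),("steel",(739,380),(175,512),.012),("gold",(686,110),(520,476),.017),("plain",(478,120),(482,284),.033),("handle",(101,356),(237,47),.051),("block",(478,415),(160,291),.02)]:
    print(nm,w("top",t,z)[:2],w("side",s,z)[:2])
for n,a,b,z in[("top",(598,110),(772,110),.017),("top",(394,115),(560,120),.033),("side",(412,476),(627,476),.017),("side",(393,284),(571,284),.033),("top",(305,391),(379,391),.014),("top",(573,416),(645,416),.008)]:
    A,B=w(n,a,z),w(n,b,z);print(n,np.linalg.norm(A-B),(A+B)[:2]/2)
E
```

```text
case top [ 0.6098 -0.0315] [0.1389 0.0833 0.1393 0.0831] ang [-101.4559  169.0738   78.2601  -10.8499]
case side [ 0.61   -0.0324] [0.0897 0.1398 0.0914 0.1384] ang [  -9.5395 -100.4929  169.7474   80.4013]
cover top [0.4625 0.0555] [0.137  0.0869 0.137  0.0867] ang [ -83.0649 -172.237    96.9329    7.8203]
coverS side [0.4625 0.0583] [0.0754 0.1377 0.0768 0.137 ] ang [   7.0125  -82.6319 -173.5734   97.8615]
block top [ 0.4314 -0.1604] [0.0102 0.0355 0.0096 0.0354] ang [-98.1828 172.8445  82.7813  -6.3092]
ring [ 0.4459 -0.0791] [ 0.444  -0.0811]
brass [ 0.4349 -0.2404] [ 0.4335 -0.2405]
steel [ 0.4547 -0.3184] [ 0.4536 -0.3174]
gold [ 0.6219 -0.2894] [ 0.6228 -0.2927]
plain [ 0.6098 -0.1597] [ 0.6114 -0.1643]
handle [0.4617 0.0581] [0.463  0.0518]
block [ 0.4318 -0.1607] [ 0.4315 -0.1618]
top 0.10817567083205673 [ 0.6219 -0.2887]
top 0.10116584296705787 [ 0.6114 -0.1591]
side 0.10688374978274598 [ 0.6226 -0.2927]
side 0.09914949038025471 [ 0.6115 -0.1643]
top 0.04445505712667966 [ 0.4459 -0.0791]
top 0.04345860291698443 [ 0.4327 -0.2401]
```

{"api": "move_arm", "payload": {
  "rows": [
    [0,0,0,0,0,6.7,0.4],
    [0,0,0,0,0,6.7,0.4],
    [2.07,-2.62,0.7,0,0,0,0.4],
    [2.07,-2.62,0.7,0,0,0,0.4],
    [2.07,-2.62,0.7,0,0,0,0.4],
    [2.07,-2.62,0.7,0,0,0,0.4],
    [2.07,-2.62,0.7,0,0,0,0.4],
    [2.07,-2.62,0.7,0,0,0,0.4],
    [2.07,-2.62,0.7,0,0,0,0.4],
    [2.07,-2.62,0.7,0,0,0,0.4],
    [2.07,-2.62,0.7,0,0,0,0.4],
    [2.07,-2.62,0.7,0,0,0,0.4],
    [2.07,-2.62,0.7,0,0,0,0.4],
    [2.07,-2.62,0.7,0,0,0,0.4],
    [2.07,-2.62,0.7,0,0,0,0.4],
    [2.07,-2.62,0.7,0,0,0,0.4],
    [0,0,2,0,0,0,0.4],
    [0,0,2,0,0,0,0.4],
    [0,0,2,0,0,0,0.4],
    [0,0,2,0,0,0,0.4]
  ]
}}

```text
time: 1.77
tool_pos: [0.4345, -0.2406, 0.0711]
tool_rot: [-0.0, 1.0, 0.0, -0.0]
contact_force: [0.2, -0.4, -0.0]
gripper_width: 0.699
grasp_force: 0.0
```

```bash
cat >>h.py <<'E'
from plant import manip
from scipy.spatial.transform import Rotation as Ro
np.set_printoptions(precision=4,suppress=True)
def st():
    s=manip.state(); q=s['tool_rot']; R=Ro.from_quat(np.r_[q[1:],q[0]]).as_matrix(); y=R[:,1]
    print("t",round(s['time'],2),"pos",np.array(s['tool_pos']),"yaw_y",np.degrees(np.arctan2(y[1],y[0])).round(2),"zaxis",R[:,2],"F",np.array(s['contact_force']),"w",s['gripper_width'],"g",s['grasp_force']); return s,R
def to(x,y,z):
    s,R=st(); print("tool cm",R.T@(np.array([x,y,z])-s['tool_pos'])*100)
def snap(n,f,x0,y0,x1,y1,k):
    i=manip.grab_frame(n)['img'][y0:y1,x0:x1]; cv2.imwrite("pics/"+f,cv2.resize(i,None,fx=k,fy=k,interpolation=cv2.INTER_CUBIC))
E
python3 - <<'E'
from h import *
to(.4341,-.2405,.04); print(manip.tip_reach)
snap("side","s1.png",170,130,270,260,4.5)
p=manip.state()['tool_pos']
for dz in(0,.013,.019):
  for n in(.03,-.03): print(dz,(proj("side",p+np.array([0,n,-dz]))-[170,130])*4.5)
print("can",w("side",(425,278),0,False), w("side",(458,165),.2,False))
print("bays",w("top",(259,164),.012),w("top",(279,75),.012))
E
```

```text
t 1.77 pos [ 0.4345 -0.2406  0.0711] yaw_y -89.95 zaxis [-0.0003  0.0002 -1.    ] F [ 0.1725 -0.4203 -0.0161] w 0.6989864670981853 g 0.0
tool cm [-0.0438 -0.0091  3.1126]
0.019
0 [188.0256 292.4851]
0 [171.5301 394.0637]
0.013 [189.7567 316.8854]
0.013 [173.5548 418.8641]
0.019 [190.5435 327.9747]
0.019 [174.4741 430.1243]
can [ 0.8007 -0.333   0.    ] [ 0.8104 -0.2847  0.2   ]
bays [ 0.5863 -0.0246  0.012 ] [ 0.6438 -0.0353  0.012 ]
```

View pics/s1.png

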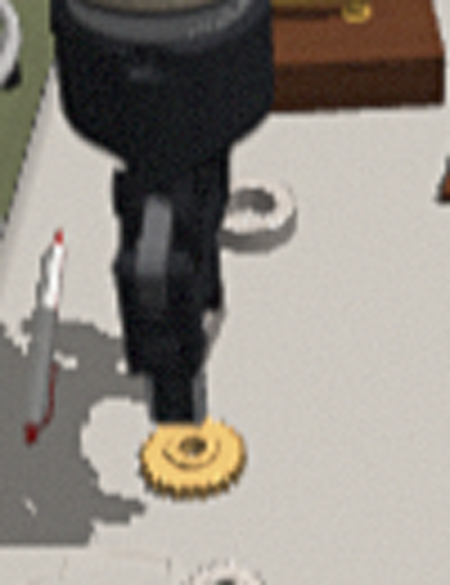

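The near fingertip shows at about (180,422), just above the brass gear at (192,452), so the jaws are aligned. When open, the tips reach only about 5–10 mm past the TCP. I'll go down partly closed and feel for the desk.

{"api": "move_arm", "payload": {
  "rows": [
    [0,0,1.2,0,0,0,0.2],
    [0,0,1.2,0,0,0,0.2],
    [0,0,1.2,0,0,0,0.2],
    [0,0,1.2,0,0,0,0.2],
    [0,0,0.1,0,0,0,0.2],
    [0,0,0,0,0,0,0.2],
    [0,0,0,0,0,0,0.2]
  ]
}}

```text
time: 2.4
tool_pos: [0.4349, -0.2415, 0.0236]
tool_rot: [0.0, 1.0, -0.0, 0.0]
contact_force: [-0.1, 0.3, -0.3]
gripper_width: 0.599
grasp_force: 0.0
```

{"api": "move_arm", "payload": {
  "rows": [
    [0,0,0.1,0,0,0,0.2],
    [0,0,0.1,0,0,0,0.2],
    [0,0,0.1,0,0,0,0.2],
    [0,0,0,0,0,0,0.2]
  ]
}}

```text
time: 2.73
tool_pos: [0.4347, -0.2413, 0.0205]
tool_rot: [0.0, 1.0, -0.0, 0.0]
contact_force: [0.4, -0.9, 0.1]
gripper_width: 0.602
grasp_force: 0.0
```

{"api": "move_arm", "payload": {
  "rows": [
    [0,0,0.1,0,0,0,0.2],
    [0,0,0.1,0,0,0,0.2],
    [0,0,0.1,0,0,0,0.2],
    [0,0,0,0,0,0,0.2]
  ]
}}

```text
time: 3.07
tool_pos: [0.4344, -0.2411, 0.017]
tool_rot: [-0.0, 1.0, -0.0, -0.0]
contact_force: [0.0, 0.1, -0.0]
gripper_width: 0.6
grasp_force: 0.0
```

{"api": "move_arm", "payload": {
  "rows": [
    [0,0,0.1,0,0,0,0.2],
    [0,0,0.1,0,0,0,0.2],
    [0,0,0,0,0,0,0.2]
  ]
}}

```text
time: 3.32
tool_pos: [0.4347, -0.2413, 0.0158]
tool_rot: [-0.0, 1.0, -0.0, -0.0]
contact_force: [-1.7, 1.2, 4.2]
gripper_width: 0.601
grasp_force: 2.2
```

Contact at z ≈ 0.016 with 51 mm opening. I'll raise 2 mm and close.

{"api": "move_arm", "payload": {
  "rows": [
    [0,0,-0.25,0,0,0,0.2],
    [0,0,0,0,0,0,-0.2],
    [0,0,0,0,0,0,-0.4],
    [0,0,0,0,0,0,-0.4],
    [0,0,0,0,0,0,-0.4],
    [0,0,0,0,0,0,-0.4]
  ]
}}

```text
time: 3.82
tool_pos: [0.4351, -0.2416, 0.0188]
tool_rot: [0.0, 1.0, -0.0, 0.0]
contact_force: [-1.9, 1.8, 6.4]
gripper_width: 0.483
grasp_force: 59.7
```

```bash
python3 -c "
from h import *
to(.618,-.288,.10)"
```

```text
t 3.82 pos [ 0.4351 -0.2416  0.0188] yaw_y -90.0 zaxis [ 0.0007 -0.0006 -1.    ] F [-1.9182  1.7871  6.386 ] w 0.4831398045187283 g 59.709720611572266
tool cm [18.2951  4.6471 -8.1056]
```

{"api": "move_arm", "payload": {
  "rows": [
    [0,0,-1.3,0,0,0,-0.4],
    [0,0,-2.7,0,0,0,-0.4],
    [0,0,-3,0,0,0,-0.4],
    [2.64,0.69,0,0,0,0,-0.4],
    [2.64,0.69,0,0,0,0,-0.4],
    [2.64,0.69,0,0,0,0,-0.4],
    [2.64,0.69,0,0,0,0,-0.4],
    [2.64,0.69,0,0,0,0,-0.4],
    [2.64,0.69,0,0,0,0,-0.4],
    [2.64,0.69,0,0,0,0,-0.4],
    [0,0,0,0,0,0,-0.4],
    [0,0,2,0,0,0,-0.4],
    [0,0,2,0,0,0,-0.4],
    [0,0,0,0,0,0,-0.4]
  ]
}}

```text
time: 4.98
tool_pos: [0.6161, -0.2876, 0.0424]
tool_rot: [-0.002, 1.0, -0.0, -0.004]
contact_force: [-1.2, 0.5, -2.5]
gripper_width: 0.481
grasp_force: 60.7
```

```bash
python3 - <<'E'
from h import *
to(.621,-.290,.0215)
snap("side","s2.png",230,150,370,270,4.5)
E
```

```text
t 4.98 pos [ 0.6161 -0.2876  0.0424] yaw_y -90.0 zaxis [-0.0078  0.0046 -1.    ] F [-1.2154  0.5201 -2.4997] w 0.4808329102750112 g 60.730226039886475
tool cm [0.5075 0.2516 2.0895]
```

View pics/s2.png

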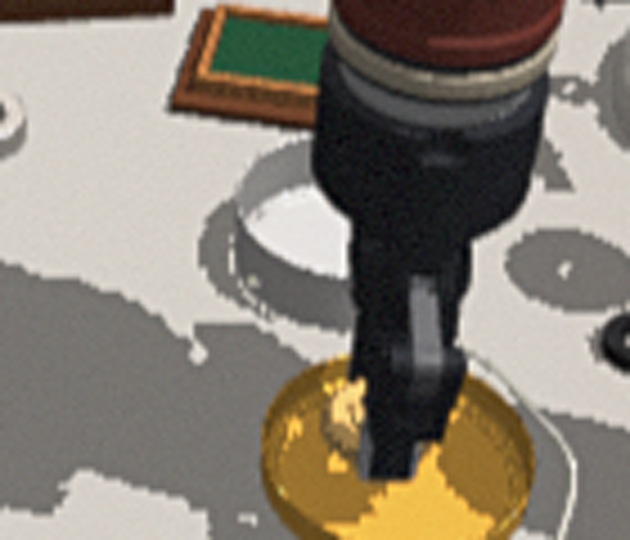

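The gear hangs level in the jaws over the gold lid, at about (395,415), with the lid rim spanning roughly (262–535, 350–540). I'll lower it and check the force.

{"api": "move_arm", "payload": {
  "rows": [
    [0.4,0.2,0.5,0,0,0,-0.4],
    [0,0,0.6,0,0,0,-0.4],
    [0,0,0.5,0,0,0,-0.4],
    [0,0,0.2,0,0,0,-0.4],
    [0,0,0,0,0,0,-0.4]
  ]
}}

```text
time: 5.45
tool_pos: [0.6231, -0.2913, 0.0294]
tool_rot: [-0.0, 1.0, -0.0, -0.0]
contact_force: [-0.6, 0.3, -1.0]
gripper_width: 0.481
grasp_force: 60.7
```

{"api": "move_arm", "payload": {
  "rows": [
    [0,0,0.1,0,0,0,-0.4],
    [0,0,0.1,0,0,0,-0.4],
    [0,0,0,0,0,0,-0.4]
  ]
}}

```text
time: 5.7
tool_pos: [0.6235, -0.2916, 0.028]
tool_rot: [0.0, 1.0, -0.0, 0.0]
contact_force: [1.0, 0.2, -1.2]
gripper_width: 0.476
grasp_force: 60.7
```

{"api": "move_arm", "payload": {
  "rows": [
    [0,0,0.15,0,0,0,-0.4],
    [0,0,0.15,0,0,0,-0.4],
    [0,0,0.15,0,0,0,-0.4],
    [0,0,0,0,0,0,-0.4]
  ]
}}

```text
time: 6.03
tool_pos: [0.6232, -0.2913, 0.0228]
tool_rot: [-0.0, 1.0, -0.0, -0.0]
contact_force: [0.3, 0.4, -0.2]
gripper_width: 0.473
grasp_force: 60.7
```

{"api": "move_arm", "payload": {
  "rows": [
    [0,0,0.1,0,0,0,-0.4],
    [0,0,0.1,0,0,0,-0.4],
    [0,0,0,0,0,0,-0.4]
  ]
}}

```text
time: 6.28
tool_pos: [0.6233, -0.2914, 0.021]
tool_rot: [-0.0, 1.0, -0.0, -0.0]
contact_force: [0.1, 0.0, 0.1]
gripper_width: 0.481
grasp_force: 60.7
```

{"api": "move_arm", "payload": {
  "rows": [
    [0,0,0.08,0,0,0,-0.4],
    [0,0,0,0,0,0,-0.4],
    [0,0,0,0,0,0,0.2],
    [0,0,0,0,0,0,0.2],
    [0,0,0,0,0,0,0.2],
    [0,0,-1,0,0,0,0.2],
    [0,0,-2,0,0,0,0.2],
    [0,0,-3,0,0,0,0.0],
    [0,0,-1,0,0,0,0.0]
  ]
}}

```text
time: 7.03
tool_pos: [0.6256, -0.2928, 0.0958]
tool_rot: [0.002, 1.0, -0.0, 0.003]
contact_force: [1.3, -0.7, 2.0]
gripper_width: 0.499
grasp_force: 0.0
```

```bash
python3 - <<'E'
from h import *
to(.4541,-.3178,.05)
E
```

```text
t 7.03 pos [ 0.6256 -0.2928  0.0958] yaw_y -90.0 zaxis [ 0.006  -0.0036 -1.    ] F [ 1.2526 -0.7006  1.9942] w 0.4990516818600244 g 0.0
tool cm [-17.1751   2.4869   4.4865]
```

{"api": "move_arm", "payload": {
  "rows": [
    [-2.42,0.376,0,0,0,0,0.1],
    [-2.42,0.376,0,0,0,0,0.1],
    [-2.42,0.376,0,0,0,0,0.1],
    [-2.42,0.376,0,0,0,0,0.1],
    [-2.42,0.376,0,0,0,0,0.1],
    [-2.42,0.376,0,0,0,0,0.1],
    [-2.42,0.376,0,0,0,0,0.1],
    [0,0,2,0,0,0,0.1],
    [0,0,2,0,0,0,0.1],
    [0,0,0,0,0,0,0.1],
    [0,0,0,0,0,0,0.1]
  ]
}}

```text
time: 7.95
tool_pos: [0.4533, -0.3172, 0.0497]
tool_rot: [-0.001, 1.0, -0.0, -0.001]
contact_force: [0.6, 0.4, 1.1]
gripper_width: 0.548
grasp_force: 0.0
```

```bash
python3 - <<'E'
from h import *
to(.4541,-.3178,.0195)
a=manip.grab_frame("top")['img'][125:273,128:364]; a=cv2.resize(a,None,fx=3.38,fy=3.38,interpolation=cv2.INTER_CUBIC)
cv2.imwrite("pics/t2.png",a[:,380:])
E
```

```text
t 7.95 pos [ 0.4533 -0.3172  0.0497] yaw_y -90.01 zaxis [-0.0018  0.0016 -1.    ] F [0.6301 0.3847 1.0677] w 0.5484800679916766 g 0.0
tool cm [0.087  0.0629 3.0215]
```

View pics/t2.png

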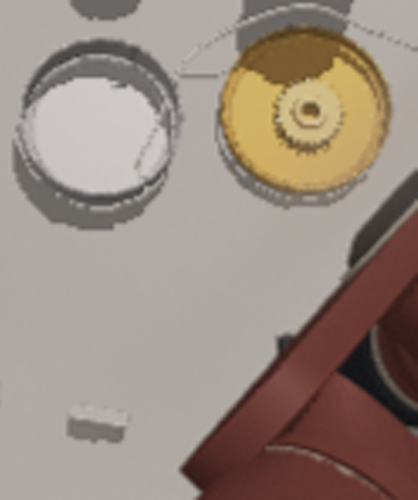

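The brass gear lies flat in the gold lid at (309,112). Next is the steel gear.

{"api": "move_arm", "payload": {
  "rows": [
    [0.08,0.06,1,0,0,0,0.1],
    [0,0,1,0,0,0,0.1],
    [0,0,0.8,0,0,0,0.1],
    [0,0,0.2,0,0,0,0.1],
    [0,0,0,0,0,0,0.1],
    [0,0,0,0,0,0,-0.3],
    [0,0,0,0,0,0,-0.6],
    [0,0,0,0,0,0,-0.6],
    [0,0,0,0,0,0,-0.6],
    [0,0,0,0,0,0,-0.6]
  ]
}}

```text
time: 8.83
tool_pos: [0.4551, -0.3187, 0.0209]
tool_rot: [0.0, 1.0, -0.0, 0.0]
contact_force: [0.4, 0.3, 0.6]
gripper_width: 0.344
grasp_force: 59.4
```

```bash
python3 - <<'E'
from h import *
to(.611,-.162,.09)
E
```

```text
t 8.83 pos [ 0.4551 -0.3187  0.0209] yaw_y -90.01 zaxis [ 0.0007 -0.0006 -1.    ] F [0.4384 0.2986 0.6248] w 0.343545344226795 g 59.36037719249725
tool cm [ 15.5957 -15.6634  -6.9081]
```

{"api": "move_arm", "payload": {
  "rows": [
    [0,0,-1.3,0,0,0,-0.6],
    [0,0,-2.7,0,0,0,-0.6],
    [0,0,-3,0,0,0,-0.6],
    [1.95,-1.96,0,0,0,0,-0.6],
    [1.95,-1.96,0,0,0,0,-0.6],
    [1.95,-1.96,0,0,0,0,-0.6],
    [1.95,-1.96,0,0,0,0,-0.6],
    [1.95,-1.96,0,0,0,0,-0.6],
    [1.95,-1.96,0,0,0,0,-0.6],
    [1.95,-1.96,0,0,0,0,-0.6],
    [1.95,-1.96,0,0,0,0,-0.6],
    [0,0,0,0,0,0,-0.6],
    [0,0,0,0,0,0,-0.6]
  ]
}}

```text
time: 9.92
tool_pos: [0.6116, -0.1608, 0.0914]
tool_rot: [0.0, 1.0, 0.001, 0.0]
contact_force: [0.2, 0.3, -0.3]
gripper_width: 0.346
grasp_force: 59.4
```

```bash
python3 - <<'E'
from h import *
to(.611,-.162,.0229)
snap("side","s3.png",230,90,370,240,4)
E
```

```text
t 9.92 pos [ 0.6116 -0.1608  0.0914] yaw_y -89.87 zaxis [ 0.0006 -0.0006 -1.    ] F [ 0.1777  0.3391 -0.2868] w 0.3462378132040189 g 59.378387331962585
tool cm [-0.0618  0.1175  6.8497]
```

View pics/s3.png

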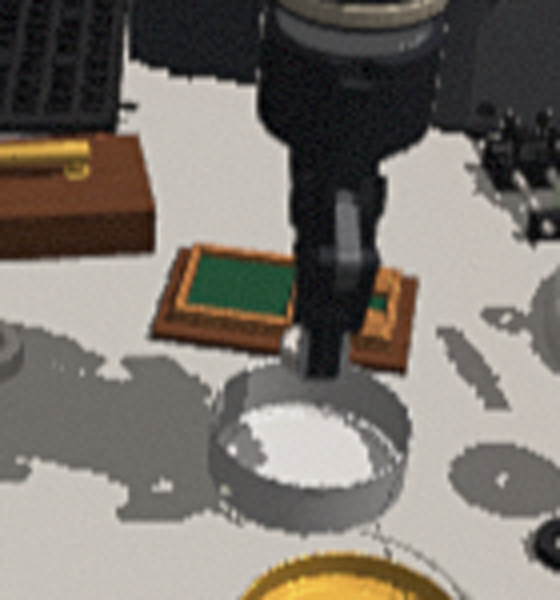

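The gear is held between the fingers at about (318,350), above the plain tin centred at (310,440). I'll lower it.

{"api": "move_arm", "payload": {
  "rows": [
    [0,0.1,2,0,0,0,-0.6],
    [0,0,2,0,0,0,-0.6],
    [0,0,1.6,0,0,0,-0.6],
    [0,0,0.6,0,0,0,-0.6],
    [0,0,0.2,0,0,0,-0.6],
    [0,0,0.2,0,0,0,-0.6],
    [0,0,0.1,0,0,0,-0.6],
    [0,0,0,0,0,0,-0.6]
  ]
}}

```text
time: 10.63
tool_pos: [0.6114, -0.1632, 0.0247]
tool_rot: [0.0, 1.0, -0.0, 0.001]
contact_force: [0.4, 0.1, -0.1]
gripper_width: 0.347
grasp_force: 59.4
```

{"api": "move_arm", "payload": {
  "rows": [
    [0,0,0.1,0,0,0,-0.6],
    [0,0,0.1,0,0,0,-0.6],
    [0,0,0,0,0,0,-0.6],
    [0,0,0,0,0,0,0.0],
    [0,0,0,0,0,0,0.0],
    [0,0,0,0,0,0,0.0],
    [0,0,-1,0,0,0,0.0],
    [0,0,-2,0,0,0,0.0],
    [0,0,-3,0,0,0,0.0],
    [0,0,-1,0,0,0,0.3],
    [0,0,0,0,0,0,0.3]
  ]
}}

```text
time: 11.55
tool_pos: [0.6136, -0.1637, 0.0962]
tool_rot: [0.002, 1.0, -0.0, 0.004]
contact_force: [0.2, -0.2, 0.1]
gripper_width: 0.65
grasp_force: 0.0
```

```bash
python3 - <<'E'
from h import *
to(.445,-.080,.022)
E
```

```text
t 11.55 pos [ 0.6136 -0.1637  0.0962] yaw_y -90.0 zaxis [ 0.0077 -0.0031 -1.    ] F [ 0.2081 -0.157   0.055 ] w 0.649944445314629 g 0.0
tool cm [-16.9134  -8.3912   7.2685]
```

{"api": "move_arm", "payload": {
  "rows": [
    [-2.38,-1.186,0,0,0,0,0.35],
    [-2.38,-1.186,0,0,0,0,0.35],
    [-2.38,-1.186,0,0,0,0,0.35],
    [-2.38,-1.186,0,0,0,0,0.35],
    [-2.38,-1.186,0,0,0,0,0.35],
    [-2.38,-1.186,0,0,0,0,0.35],
    [-2.38,-1.186,0,0,0,0,0.35],
    [0,0,2,0,0,0,0.35],
    [0,0,2,0,0,0,0.35],
    [0,0,0,0,0,0,0.35],
    [0,0,0,0,0,0,0.35]
  ]
}}

```text
time: 12.47
tool_pos: [0.4425, -0.079, 0.0497]
tool_rot: [-0.001, 1.0, -0.0, -0.002]
contact_force: [0.4, -0.8, -0.4]
gripper_width: 0.676
grasp_force: 0.0
```

```bash
python3 - <<'E'
from h import *
to(.445,-.080,.025)
a=manip.grab_frame("top")['img'][110:273,128:364]; a=cv2.resize(a,None,fx=3.38,fy=3.38,interpolation=cv2.INTER_CUBIC)
cv2.imwrite("pics/t3.png",a)
E
```

```text
t 12.47 pos [ 0.4425 -0.079   0.0497] yaw_y -90.0 zaxis [-0.0042  0.0015 -1.    ] F [ 0.3533 -0.7608 -0.3687] w 0.6755725910113747 g 0.0
tool cm [0.258  0.1058 2.4693]
```

View pics/t3.png

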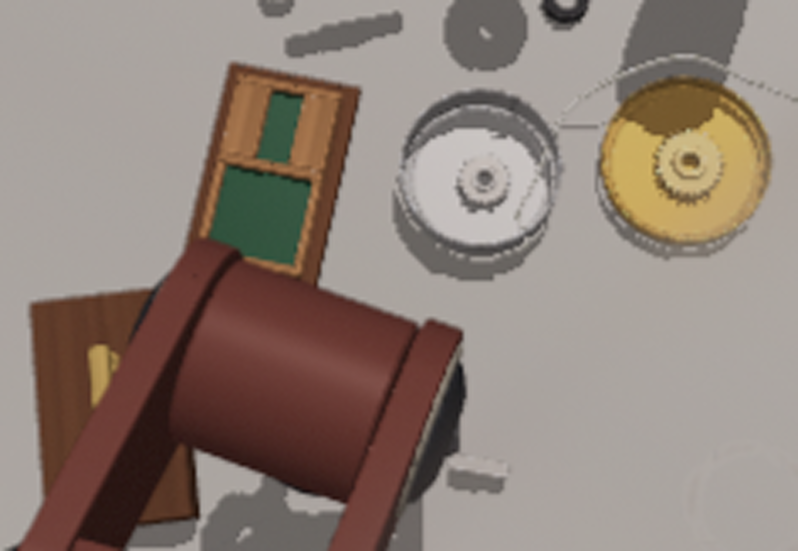

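Both gears lie flat in their tins, the steel at (484,180) and the brass at (690,162). Next is the ring.

{"api": "move_arm", "payload": {
  "rows": [
    [0.15,0.08,1,0,0,0,0.35],
    [0,0,1,0,0,0,0.35],
    [0,0,0.4,0,0,0,0.35],
    [0,0,0,0,0,0,0.35],
    [0,0,0,0,0,0,-0.2],
    [0,0,0,0,0,0,-0.4],
    [0,0,0,0,0,0,-0.4],
    [0,0,0,0,0,0,-0.4],
    [0,0,0,0,0,0,-0.4]
  ]
}}

```text
time: 13.27
tool_pos: [0.4462, -0.0806, 0.028]
tool_rot: [0.0, 1.0, -0.0, 0.001]
contact_force: [0.3, -0.0, 1.1]
gripper_width: 0.461
grasp_force: 60.3
```

```bash
python3 - <<'E'
from h import *
to(.585,-.0265,.09)
E
```

```text
t 13.27 pos [ 0.4462 -0.0806  0.028 ] yaw_y -90.01 zaxis [ 0.0012 -0.0004 -1.    ] F [ 0.2613 -0.0087  1.1018] w 0.46121123686167576 g 60.30811071395874
tool cm [13.888  -5.4046 -6.1898]
```

The overlap is a bit thin at 3 mm, so I'll regrip 3 mm lower.

{"api": "move_arm", "payload": {
  "rows": [
    [0,0,0,0,0,0,0.2],
    [0,0,0,0,0,0,0.2],
    [0,0,0.2,0,0,0,0.2],
    [0,0,0.1,0,0,0,0.2],
    [0,0,0,0,0,0,-0.4],
    [0,0,0,0,0,0,-0.4],
    [0,0,0,0,0,0,-0.4],
    [0,0,0,0,0,0,-0.4]
  ]
}}

```text
time: 13.93
tool_pos: [0.4458, -0.0804, 0.0246]
tool_rot: [0.0, 1.0, -0.0, 0.0]
contact_force: [-0.5, -0.7, 2.6]
gripper_width: 0.472
grasp_force: 60.4
```

```bash
python3 - <<'E'
from h import *
to(.585,-.0265,.09)
E
```

```text
t 13.93 pos [ 0.4458 -0.0804  0.0246] yaw_y -90.0 zaxis [ 0.     -0.0001 -1.    ] F [-0.4843 -0.6742  2.567 ] w 0.4719380236763737 g 60.428398847579956
tool cm [13.9201 -5.3951 -6.5381]
```

{"api": "move_arm", "payload": {
  "rows": [
    [0,0,-1.3,0,0,0,-0.4],
    [0,0,-2.7,0,0,0,-0.4],
    [0,0,-2.5,0,0,0,-0.4],
    [2.32,-0.9,0,0,0,0,-0.4],
    [2.32,-0.9,0,0,0,0,-0.4],
    [2.32,-0.9,0,0,0,0,-0.4],
    [2.32,-0.9,0,0,0,0,-0.4],
    [2.32,-0.9,0,0,0,0,-0.4],
    [2.32,-0.9,0,0,0,0,-0.4],
    [0,0,0,0,0,0,-0.4],
    [0,0,2,0,0,0,-0.4],
    [0,0,1.5,0,0,0,-0.4],
    [0,0,0,0,0,0,-0.4],
    [0,0,0,0,0,0,-0.4]
  ]
}}

```text
time: 15.1
tool_pos: [0.5833, -0.0263, 0.0529]
tool_rot: [-0.0, 1.0, -0.0, -0.002]
contact_force: [0.1, -0.6, -0.6]
gripper_width: 0.472
grasp_force: 60.7
```

```bash
python3 - <<'E'
from h import *
s,R=st(); to(.585,-.0265,.0366)
O_=(260,120); snap("side","s4.png",260,120,350,210,6)
r=s['tool_pos']-[0,0,.0246]
for n in("ring-bottom",): print((proj("side",r)-O_)*6)
c=np.array([.585,-.0265,.018]);print("bay",(proj("side",c)-O_)*6)
E
```

```text
t 15.1 pos [ 0.5833 -0.0263  0.0529] yaw_y -90.01 zaxis [-0.0036  0.0005 -1.    ] F [ 0.0879 -0.593  -0.6397] w 0.4716378306919786 g 60.7298219203949
t 15.1 pos [ 0.5833 -0.0263  0.0529] yaw_y -90.01 zaxis [-0.0036  0.0005 -1.    ] F [ 0.0879 -0.593  -0.6397] w 0.4716378306919786 g 60.7298219203949
tool cm [0.1786 0.0212 1.6327]
[180.3112 220.3391]
bay [183.2716 243.7754]
```

View pics/s4.png

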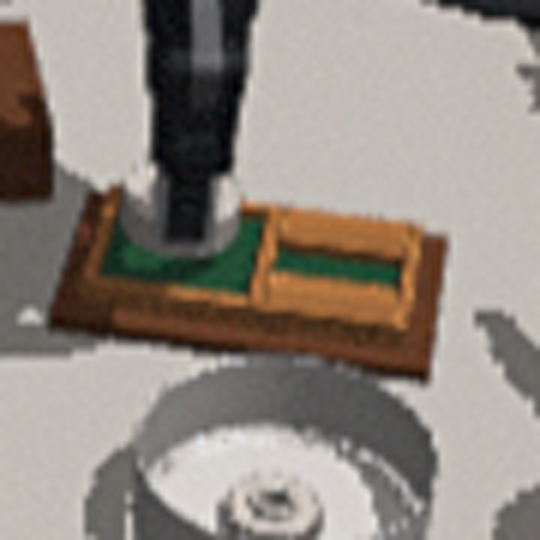

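The ring is held level at (180,220), above the bay centred near (183,245). I'll lower it.

{"api": "move_arm", "payload": {
  "rows": [
    [0.1,0,0.5,0,0,0,-0.4],
    [0,0,0.5,0,0,0,-0.4],
    [0,0,0.3,0,0,0,-0.4],
    [0,0,0.1,0,0,0,-0.4],
    [0,0,0,0,0,0,-0.4],
    [0,0,0,0,0,0,-0.4]
  ]
}}

```text
time: 15.65
tool_pos: [0.586, -0.0264, 0.0405]
tool_rot: [-0.0, 1.0, -0.0, 0.0]
contact_force: [-0.5, 0.1, -0.5]
gripper_width: 0.471
grasp_force: 60.7
```

{"api": "move_arm", "payload": {
  "rows": [
    [0,0,0.1,0,0,0,-0.4],
    [0,0,0.1,0,0,0,-0.4],
    [0,0,0.1,0,0,0,-0.4],
    [0,0,0,0,0,0,-0.4]
  ]
}}

```text
time: 15.98
tool_pos: [0.5858, -0.0264, 0.0373]
tool_rot: [-0.0, 1.0, -0.0, -0.0]
contact_force: [1.0, 0.4, -0.6]
gripper_width: 0.472
grasp_force: 60.7
```

{"api": "move_arm", "payload": {
  "rows": [
    [0,0,0.05,0,0,0,-0.4],
    [0,0,0,0,0,0,0.1],
    [0,0,0,0,0,0,0.2],
    [0,0,0,0,0,0,0.3],
    [0,0,-1,0,0,0,0.3],
    [0,0,-2,0,0,0,0.3],
    [0,0,-3,0,0,0,0.3],
    [0,0,0,0,0,0,0.0],
    [-2.55,2.25,0,0,0,0,0.0],
    [-2.55,2.25,0,0,0,0,0],
    [-2.55,2.25,0,0,0,0,0],
    [-2.55,2.25,0,0,0,0,0],
    [-2.55,2.25,0,0,0,0,0],
    [-2.55,2.25,0,0,0,0,0]
  ]
}}

```text
time: 17.15
tool_pos: [0.432, -0.1623, 0.0978]
tool_rot: [0.0, 1.0, 0.0, 0.001]
contact_force: [0.6, -0.2, -0.1]
gripper_width: 0.499
grasp_force: 0.0
```

{"api": "move_arm", "payload": {
  "rows": [
    [0,0,0,0,0,-6.875,-0.2],
    [0,0,0,0,0,-6.875,-0.2],
    [0,0,0,0,0,-6.875,-0.2],
    [0,0,0,0,0,-6.875,-0.2],
    [0,0,0,0,0,-6.875,-0.2],
    [0,0,0,0,0,-6.875,-0.2],
    [0,0,0,0,0,-6.875,-0.2],
    [0,0,0,0,0,-6.875,-0.2],
    [0,0,0,0,0,-6.875,-0.2],
    [0,0,0,0,0,-6.875,-0.2],
    [0,0,0,0,0,-6.875,-0.2],
    [0,0,0,0,0,-6.875,-0.2],
    [0,0,0,0,0,0,-0.2]
  ]
}}

```text
time: 18.23
tool_pos: [0.4332, -0.1616, 0.0978]
tool_rot: [0.001, 0.751, 0.66, 0.0]
contact_force: [0.3, 0.1, 0.9]
gripper_width: 0.399
grasp_force: 0.0
```

```bash
python3 - <<'E'
from h import *
to(.4317,-.161,.028)
a=manip.grab_frame("top")['img']; O_=(165,120); a=a[120:260,165:310]; a=cv2.resize(a,None,fx=4,fy=4,interpolation=cv2.INTER_CUBIC)
cv2.imwrite("pics/t4.png",a)
E
```

```text
t 18.23 pos [ 0.4332 -0.1616  0.0978] yaw_y -7.4 zaxis [ 0.0011 -0.0006 -1.    ] F [0.2995 0.0861 0.9012] w 0.39855539148291125 g 0.0
tool cm [ 0.0404 -0.1679  6.9769]
```

View pics/t4.png

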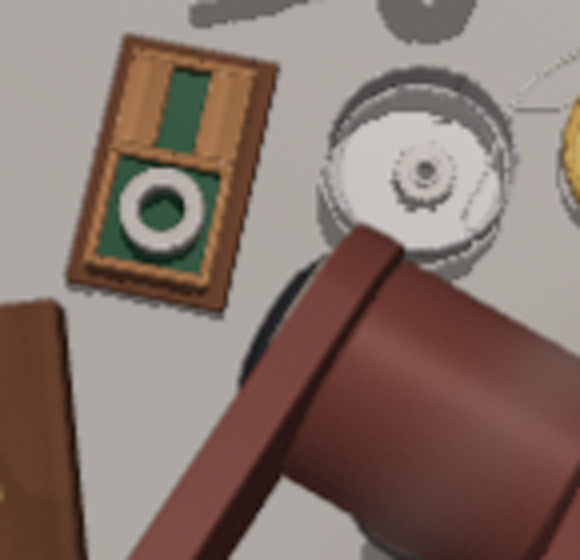

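The ring sits in the square bay at (162,210) of the crop. The narrow bay is centred near (185,110). Next is the block.

{"api": "move_arm", "payload": {
  "rows": [
    [0,-0.1,2,0,0,0,-0.3],
    [0,0,2,0,0,0,-0.3],
    [0,0,2,0,0,0,-0.3],
    [0,0,0.7,0,0,0,-0.3],
    [0,0,0.2,0,0,0,-0.3],
    [0,0,0,0,0,0,-0.3],
    [0,0,0,0,0,0,-0.6],
    [0,0,0,0,0,0,-0.9],
    [0,0,0,0,0,0,-1],
    [0,0,0,0,0,0,-1],
    [0,0,0,0,0,0,-1]
  ]
}}

```text
time: 19.2
tool_pos: [0.4332, -0.162, 0.0296]
tool_rot: [0.001, 0.752, 0.659, 0.0]
contact_force: [-0.2, -0.1, 5.9]
gripper_width: 0.083
grasp_force: 60.6
```

```bash
python3 - <<'E'
from h import *
st()
def q(n,ps,z,O,k):
    P=np.array([w(n,[O[0]+(u+.5)/k-.5,O[1]+(v+.5)/k-.5],z,False)[:2] for u,v in ps]);print(P.mean(0));return P
P=q("top",[(124,36),(279,63),(222,317),(66,281)],.008,(165,120),4)
d=P[0]-P[3]+P[1]-P[2];print("yaw",np.degrees(np.arctan2(d[1],d[0])))
c=P.mean(0);u=d/np.linalg.norm(d);print("narrow",c+.031*u,"sq",c-.0265*u)
print("ringnow");q("top",[(162,210)],.026,(165,120),4)
E
```

```text
t 19.2 pos [ 0.4332 -0.162   0.0296] yaw_y -7.51 zaxis [ 0.0026 -0.0015 -1.    ] F [-0.1536 -0.0673  5.8977] w 0.08316014823673572 g 60.63066601753235
[ 0.61  -0.031]
yaw -10.920538484387906
narrow [ 0.6404 -0.0369] sq [ 0.584 -0.026]
ringnow
[ 0.585  -0.0281]
```

{"api": "move_arm", "payload": {
  "rows": [
    [0,0,-1.3,0,0,0,-1],
    [0,0,-2.7,0,0,0,-1],
    [0,0,-3.5,0,0,0,-1],
    [0,0,0,0,0,6.66,-1],
    [0,0,0,0,0,6.66,-1],
    [0,0,0,0,0,6.66,-1],
    [0,0,0,0,0,6.66,-1],
    [0,0,0,0,0,6.66,-1],
    [0,0,0,0,0,6.66,-1],
    [0,0,0,0,0,6.66,-1],
    [0,0,0,0,0,6.66,-1],
    [0,0,0,0,0,6.66,-1],
    [0,0,0,0,0,6.66,-1],
    [0,0,0,0,0,6.66,-1],
    [0,0,0,0,0,6.66,-1],
    [0,0,0,0,0,6.66,-1],
    [0,0,0,0,0,6.66,-1],
    [0,0,0,0,0,0,-1]
  ]
}}

```text
time: 20.7
tool_pos: [0.4317, -0.1611, 0.1028]
tool_rot: [-0.0, 0.996, -0.095, -0.0]
contact_force: [0.3, 0.2, -0.7]
gripper_width: 0.08
grasp_force: 59.8
```

```bash
python3 - <<'E'
from h import *
to(.6412,-.036,.10)
E
```

```text
t 20.7 pos [ 0.4317 -0.1611  0.1028] yaw_y -100.85 zaxis [-0.0002  0.0002 -1.    ] F [ 0.2837  0.2304 -0.6574] w 0.08014033769723095 g 59.83471155166626
tool cm [ 18.2159 -16.2344   0.2807]
```

{"api": "move_arm", "payload": {
  "rows": [
    [2.28,-2.03,0,0,0,0,-1],
    [2.28,-2.03,0,0,0,0,-1],
    [2.28,-2.03,0,0,0,0,-1],
    [2.28,-2.03,0,0,0,0,-1],
    [2.28,-2.03,0,0,0,0,-1],
    [2.28,-2.03,0,0,0,0,-1],
    [2.28,-2.03,0,0,0,0,-1],
    [2.28,-2.03,0,0,0,0,-1],
    [0,0,0,0,0,0,-1],
    [0,0,2,0,0,0,-1],
    [0,0,2,0,0,0,-1],
    [0,0,0,0,0,0,-1],
    [0,0,0,0,0,0,-1]
  ]
}}

```text
time: 21.78
tool_pos: [0.6397, -0.0356, 0.0613]
tool_rot: [-0.0, 0.996, -0.093, -0.002]
contact_force: [0.2, 0.5, -1.2]
gripper_width: 0.081
grasp_force: 59.8
```

```bash
python3 - <<'E'
from h import *
s,R=st(); to(.6412,-.036,.0416)
snap("side","s5.png",260,110,350,200,6)
b=s['tool_pos']-[0,0,.0296]
for a in(-.0175,.0175): print((proj("side",b+R@[a,0,0])-[260,110])*6)
print((proj("side",[.6412,-.036,.012])-[260,110])*6)
E
```

```text
t 21.78 pos [ 0.6397 -0.0356  0.0613] yaw_y -100.66 zaxis [-0.004   0.0007 -1.    ] F [ 0.1774  0.5119 -1.2337] w 0.08105637458290701 g 59.828054308891296
t 21.78 pos [ 0.6397 -0.0356  0.0613] yaw_y -100.66 zaxis [-0.004   0.0007 -1.    ] F [ 0.1774  0.5119 -1.2337] w 0.08105637458290701 g 59.828054308891296
tool cm [0.1639 0.0081 1.9695]
[289.2269 284.7003]
[385.4831 297.5321]
[336.027 335.687]
```

View pics/s5.png

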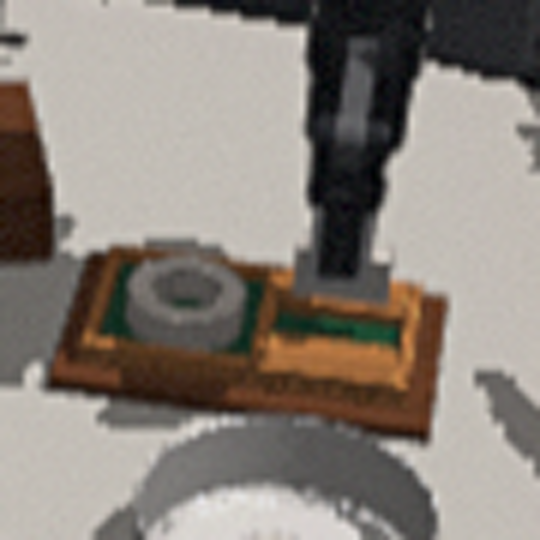

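The block hangs upright with its lower edge from (293,297) to (388,303), above the narrow bay that spans x 272–408. It is centred, so I'll lower it.

{"api": "move_arm", "payload": {
  "rows": [
    [0,0,0.6,0,0,0,-1],
    [0,0,0.6,0,0,0,-1],
    [0,0,0.3,0,0,0,-1],
    [0,0,0.1,0,0,0,-1],
    [0,0,0,0,0,0,-1],
    [0,0,0,0,0,0,-1]
  ]
}}

```text
time: 22.33
tool_pos: [0.6414, -0.0357, 0.0471]
tool_rot: [0.0, 0.996, -0.094, 0.0]
contact_force: [-0.4, 0.1, -0.7]
gripper_width: 0.083
grasp_force: 59.8
```

{"api": "move_arm", "payload": {
  "rows": [
    [0,0,0.15,0,0,0,-1],
    [0,0,0.1,0,0,0,-1],
    [0,0,0.1,0,0,0,-1],
    [0,0,0.1,0,0,0,-1],
    [0,0,0,0,0,0,-1]
  ]
}}

```text
time: 22.75
tool_pos: [0.6412, -0.0357, 0.0422]
tool_rot: [-0.0, 0.996, -0.094, -0.0]
contact_force: [-0.7, 0.3, -1.4]
gripper_width: 0.084
grasp_force: 59.8
```

{"api": "move_arm", "payload": {
  "rows": [
    [0,0,0.05,0,0,0,-1],
    [0,0,0,0,0,0,-0.8],
    [0,0,0,0,0,0,-0.6],
    [0,0,0,0,0,0,-0.5],
    [0,0,-1,0,0,0,-0.5],
    [0,0,-2,0,0,0,-0.3],
    [0,0,-3,0,0,0,-0.1],
    [0,0,-3,0,0,0,0.0],
    [0,0,0,0,0,-6,0.0],
    [0,0,0,0,0,-6,0],
    [0,0,0,0,0,-6,0],
    [0,0,0,0,0,0,0]
  ]
}}

```text
time: 23.75
tool_pos: [0.6418, -0.0358, 0.1334]
tool_rot: [0.0, 0.998, 0.064, 0.001]
contact_force: [-0.2, -0.1, -0.4]
gripper_width: 0.503
grasp_force: 0.0
```

```bash
python3 - <<'E'
from h import *
to(.463,.0565,.11)
E
```

```text
t 23.75 pos [ 0.6418 -0.0358  0.1334] yaw_y -82.65 zaxis [ 0.0016 -0.0003 -1.    ] F [-0.2345 -0.0921 -0.3652] w 0.5030807936728762 g 0.0
tool cm [-16.5541 -11.4405   2.3069]
```

{"api": "move_arm", "payload": {
  "rows": [
    [-2.365,-1.634,0,0,0,0,0],
    [-2.365,-1.634,0,0,0,0,0],
    [-2.365,-1.634,0,0,0,0,0],
    [-2.365,-1.634,0,0,0,0,0],
    [-2.365,-1.634,0,0,0,0,0],
    [-2.365,-1.634,0,0,0,0,0],
    [-2.365,-1.634,0,0,0,0,0],
    [0,0,2.2,0,0,0,0],
    [0,0,0,0,0,0,0],
    [0,0,0,0,0,0,0]
  ]
}}

```text
time: 24.58
tool_pos: [0.4619, 0.0569, 0.1096]
tool_rot: [-0.0, 0.998, 0.063, -0.001]
contact_force: [-0.1, -0.7, 1.1]
gripper_width: 0.498
grasp_force: 0.0
```

```bash
python3 - <<'E'
from h import *
to(.463,.0565,.058)
i=manip.grab_frame("side")['img'][90:200,200:340]; a=cv2.resize(i,None,fx=4.3,fy=4.3,interpolation=cv2.INTER_CUBIC)
cv2.imwrite("pics/s6.png",a)
E
```

```text
t 24.58 pos [0.4619 0.0569 0.1096] yaw_y -82.83 zaxis [-0.0018 -0.0001 -1.    ] F [-0.0941 -0.6846  1.1375] w 0.49751506948303653 g 0.0
tool cm [0.1085 0.0545 5.1579]
```

View pics/s6.png

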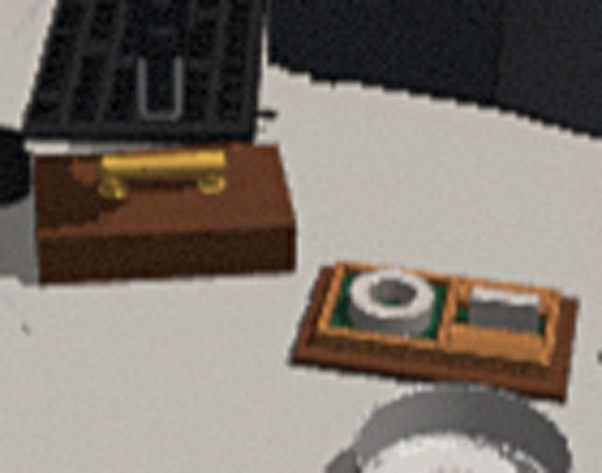

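The ring and block are seated, at (392,300) and (505,305). The finger is over the handle, which is at about (163,165). I'll grip it.

{"api": "move_arm", "payload": {
  "rows": [
    [0.05,0,1.5,0,0,0,0],
    [0,0,1.5,0,0,0,0],
    [0,0,1.2,0,0,0,0],
    [0,0,0.6,0,0,0,0],
    [0,0,0.2,0,0,0,0],
    [0,0,0,0,0,0,0],
    [0,0,0,0,0,0,0]
  ]
}}

```text
time: 25.22
tool_pos: [0.4642, 0.0567, 0.0609]
tool_rot: [0.0, 0.998, 0.063, 0.001]
contact_force: [0.1, 0.8, 0.4]
gripper_width: 0.502
grasp_force: 0.0
```

{"api": "move_arm", "payload": {
  "rows": [
    [0,0,0.15,0,0,0,0],
    [0,0,0.1,0,0,0,-0.2],
    [0,0,0,0,0,0,-0.4],
    [0,0,0,0,0,0,-0.6],
    [0,0,0,0,0,0,-0.8],
    [0,0,0,0,0,0,-1],
    [0,0,0,0,0,0,-1],
    [0,0,0,0,0,0,-1],
    [0,0,0,0,0,0,-1]
  ]
}}

```text
time: 25.97
tool_pos: [0.4635, 0.0569, 0.0579]
tool_rot: [-0.0, 0.998, 0.063, 0.0]
contact_force: [-1.2, 0.4, 3.9]
gripper_width: 0.116
grasp_force: 59.4
```

{"api": "move_arm", "payload": {
  "rows": [
    [0,0,-0.5,0,0,0,-1],
    [0,0,-1,0,0,0,-1],
    [0,0,-2,0,0,0,-1],
    [0,0,-2,0,0,0,-1],
    [0,0,-2,0,0,0,-1],
    [0,0,-1,0,0,0,-1],
    [0,0,0,0,0,4.5,-1],
    [0,0,0,0,0,4.5,-1],
    [0,0,0,0,0,4.5,-1],
    [0,0,0,0,0,4.5,-1],
    [0,0,0,0,0,0,-1],
    [0,0,0,0,0,0,-1]
  ]
}}

```text
time: 26.97
tool_pos: [0.4629, 0.0569, 0.1422]
tool_rot: [0.0, 0.996, -0.093, -0.0]
contact_force: [0.7, 0.7, -2.1]
gripper_width: 0.119
grasp_force: 58.6
```

```bash
python3 - <<'E'
from h import *
to(.611,-.0305,.13)
E
```

```text
t 26.97 pos [0.4629 0.0569 0.1422] yaw_y -100.63 zaxis [-0.0008 -0.     -1.    ] F [ 0.6867  0.6907 -2.1255] w 0.11930085575297236 g 58.629387617111206
tool cm [16.1712  5.8532  1.2055]
```

{"api": "move_arm", "payload": {
  "rows": [
    [1,0.36,0,0,0,0,-1],
    [2.02,0.73,0,0,0,0,-1],
    [2.02,0.73,0,0,0,0,-1],
    [2.02,0.73,0,0,0,0,-1],
    [2.02,0.73,0,0,0,0,-1],
    [2.02,0.73,0,0,0,0,-1],
    [2.02,0.73,0,0,0,0,-1],
    [2.02,0.73,0,0,0,0,-1],
    [1,0.36,0,0,0,0,-1],
    [0,0,1.5,0,0,0,-1],
    [0,0,1.5,0,0,0,-1],
    [0,0,0,0,0,0,-1],
    [0,0,0,0,0,0,-1]
  ]
}}

```text
time: 28.05
tool_pos: [0.61, -0.0304, 0.1111]
tool_rot: [-0.0, 0.996, -0.093, -0.002]
contact_force: [-0.3, 0.1, -1.2]
gripper_width: 0.117
grasp_force: 58.6
```

```bash
python3 - <<'E'
from h import *
s,R=st(); to(.611,-.0305,.0659)
snap("side","s7.png",240,80,350,210,4.6)
b=s['tool_pos']-[0,0,.0579]
f=lambda X:((proj("side",X)-[240,80])*4.6).round(0)
yw=np.radians(-10.7);A=np.array([[np.cos(yw),-np.sin(yw),0],[np.sin(yw),np.cos(yw),0],[0,0,1]])
for a,c in((-1,-1),(1,-1),(1,1)): print("cover bottom/top pred",f(b+A@[a*.0695,c*.043,0]),f(b+A@[a*.0695,c*.043,.033]),"case plinth",f(np.array([.611,-.0305,.008])+A@[a*.0695,c*.043,0]))
E
```

```text
t 28.05 pos [ 0.61   -0.0304  0.1111] yaw_y -100.72 zaxis [-0.0032  0.0006 -1.    ] F [-0.3153  0.1152 -1.233 ] w 0.11725016477395529 g 58.58713388442993
t 28.05 pos [ 0.61   -0.0304  0.1111] yaw_y -100.72 zaxis [-0.0032  0.0006 -1.    ] F [-0.3153  0.1152 -1.233 ] w 0.11725016477395529 g 58.58713388442993
tool cm [ 0.1174 -0.0078  4.5172]
cover bottom/top pred [128. 348.] [130. 287.] case plinth [127. 427.]
cover bottom/top pred [433. 388.] [443. 326.] case plinth [423. 467.]
cover bottom/top pred [446. 285.] [455. 226.] case plinth [436. 363.]
```

View pics/s7.png

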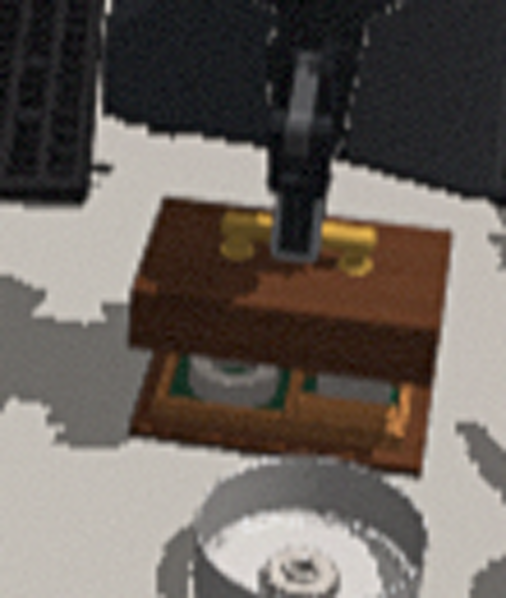

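In the side view the cover's near edge runs (130,345) to (432,383) and the plinth's near edge runs (130,433) to (422,473), so they are aligned within the play. I'll shift 0.8 mm toward -y and lower while watching the force.

{"api": "move_arm", "payload": {
  "rows": [
    [0,0.08,1,0,0,0,-1],
    [0,0,1,0,0,0,-1],
    [0,0,0.5,0,0,0,-1],
    [0,0,0.2,0,0,0,-1],
    [0,0,0,0,0,0,-1],
    [0,0,0,0,0,0,-1]
  ]
}}

```text
time: 28.6
tool_pos: [0.6107, -0.0312, 0.0854]
tool_rot: [-0.0, 0.996, -0.094, -0.0]
contact_force: [0.3, -0.6, -2.0]
gripper_width: 0.118
grasp_force: 58.7
```

{"api": "move_arm", "payload": {
  "rows": [
    [0,0,0.15,0,0,0,-1],
    [0,0,0.15,0,0,0,-1],
    [0,0,0.15,0,0,0,-1],
    [0,0,0.15,0,0,0,-1],
    [0,0,0,0,0,0,-1]
  ]
}}

```text
time: 29.02
tool_pos: [0.6105, -0.0312, 0.0791]
tool_rot: [-0.0, 0.996, -0.094, -0.0]
contact_force: [0.3, 0.3, -1.8]
gripper_width: 0.117
grasp_force: 58.7
```

{"api": "move_arm", "payload": {
  "rows": [
    [0,0,0.1,0,0,0,-1],
    [0,0,0.1,0,0,0,-1],
    [0,0,0.1,0,0,0,-1],
    [0,0,0.1,0,0,0,-1],
    [0,0,0.1,0,0,0,-1],
    [0,0,0,0,0,0,-1]
  ]
}}

```text
time: 29.52
tool_pos: [0.6106, -0.0312, 0.0742]
tool_rot: [-0.0, 0.996, -0.094, -0.0]
contact_force: [-1.1, -0.1, -1.3]
gripper_width: 0.118
grasp_force: 58.7
```

{"api": "move_arm", "payload": {
  "rows": [
    [0,0,0.1,0,0,0,-1],
    [0,0,0.1,0,0,0,-1],
    [0,0,0.1,0,0,0,-1],
    [0,0,0,0,0,0,-1]
  ]
}}

```text
time: 29.85
tool_pos: [0.6106, -0.0312, 0.0712]
tool_rot: [-0.0, 0.996, -0.094, -0.0]
contact_force: [-0.1, 0.7, -1.8]
gripper_width: 0.114
grasp_force: 58.7
```

Past the step top with no contact. I'll continue down to the plinth.

{"api": "move_arm", "payload": {
  "rows": [
    [0,0,0.1,0,0,0,-1],
    [0,0,0.1,0,0,0,-1],
    [0,0,0.1,0,0,0,-1],
    [0,0,0.1,0,0,0,-1],
    [0,0,0,0,0,0,-1]
  ]
}}

```text
time: 30.27
tool_pos: [0.6106, -0.0312, 0.0672]
tool_rot: [-0.0, 0.996, -0.094, -0.0]
contact_force: [-0.2, -0.2, -0.7]
gripper_width: 0.121
grasp_force: 58.7
```

{"api": "move_arm", "payload": {
  "rows": [
    [0,0,0.05,0,0,0,-1],
    [0,0,0.05,0,0,0,-1],
    [0,0,0,0,0,0,-1]
  ]
}}

```text
time: 30.52
tool_pos: [0.6108, -0.0312, 0.0664]
tool_rot: [-0.0, 0.996, -0.094, -0.0]
contact_force: [-0.4, -0.4, -1.4]
gripper_width: 0.121
grasp_force: 58.7
```

{"api": "move_arm", "payload": {
  "rows": [
    [0,0,0.07,0,0,0,-1],
    [0,0,0.07,0,0,0,-1],
    [0,0,0,0,0,0,-1]
  ]
}}

```text
time: 30.77
tool_pos: [0.6109, -0.0313, 0.066]
tool_rot: [0.0, 0.996, -0.094, -0.0]
contact_force: [-4.1, 1.0, 4.0]
gripper_width: 0.115
grasp_force: 59.3
```

Seated at the expected height with contact. I'll release and retreat.

{"api": "move_arm", "payload": {
  "rows": [
    [0,0,0,0,0,0,-0.8],
    [0,0,0,0,0,0,-0.5],
    [0,0,0,0,0,0,-0.2],
    [0,0,0,0,0,0,0],
    [0,0,-1,0,0,0,0],
    [0,0,-3,0,0,0,0],
    [0,0,-3,0,0,0,0],
    [0,0,-3,0,0,0,0],
    [-3,0,0,0,0,0,0],
    [-3,0,0,0,0,0,0],
    [-3,0,0,0,0,0,0],
    [-3,0,0,0,0,0,0],
    [-3,0,0,0,0,0,0],
    [-3,0,0,0,0,0,0],
    [-3,0,0,0,0,0,0],
    [0,0,0,0,0,0,0]
  ]
}}

```text
time: 32.1
tool_pos: [0.4005, 0.0089, 0.1643]
tool_rot: [-0.0, 0.996, -0.093, -0.001]
contact_force: [-0.0, -0.8, -0.6]
gripper_width: 0.503
grasp_force: 0.0
```

```bash
python3 - <<'E'
from h import *
st()
# dark-wood blob corners vs expected cover top (z=.041) in the top view
for n in("top","side"):
    g=manip.grab_frame(n)['img']; h=cv2.cvtColor(g,cv2.COLOR_BGR2HSV)
    A=Ro.from_euler('z',-10.7,degrees=True).as_matrix(); c=np.array([.6105,-.031,0])
    pr=lambda z:np.array([proj(n,c+A@[a*.0695,b*.043,z]) for a,b in((-1,-1),(1,-1),(1,1),(-1,1))])
    e=cv2.convexHull(np.r_[pr(.041),pr(0)].astype(np.float32))
    m=cv2.inRange(h,(0,60,20),(18,255,130)); roi=np.zeros_like(m); x,y,ww,hh=cv2.boundingRect(e.astype(np.int32)); roi[y-8:y+hh+8,x-8:x+ww+8]=255
    m&=roi
    E=np.zeros_like(m); cv2.fillConvexPoly(E,e.astype(np.int32),255)
    ys,xs=np.nonzero(m); print(n,"blob bbox",xs.min(),xs.max(),ys.min(),ys.max(),"pred",x,x+ww-1,y,y+hh-1,"IoU",(m&E>0).sum()/((m|E)>0).sum())
    gr=cv2.inRange(h,(45,60,20),(95,255,160))&E; print("green px",(gr>0).sum())
    hb=cv2.inRange(h,(18,120,100),(35,255,255))&E; M=cv2.moments(hb,True); print("handle c",M['m10']/M['m00'],M['m01']/M['m00'],"pred",proj(n,c+[0,0,.059]),"z=.069:",proj(n,c+[0,0,.069]))
E
```

```text
t 32.1 pos [0.4005 0.0089 0.1643] yaw_y -100.7 zaxis [-0.0013  0.0004 -1.    ] F [-0.0172 -0.769  -0.6353] w 0.5033249127168737 g 0.0
top blob bbox 180 234 124 197 pred 177 234 122 198 IoU 0.8641819330385344
green px 0
handle c 206.09452736318408 155.74129353233832 pred [205.0317 155.7393] z=.069: [204.4313 154.3178]
side blob bbox 268 335 140 182 pred 267 336 139 184 IoU 0.807920792079208
green px 0
handle c 304.17721518987344 148.5 pred [303.7023 146.5271] z=.069: [304.0883 142.5977]
```

```bash
python3 -c "
from plant import manip
print(manip.job_done())"
```

```text
the job is handed in; nothing more can be done
None
```

I handed the job in at about 32 s: brass gear flat in the gold lid, steel gear flat in the plain tin, ring and block in their bays, and the cover down on the case; the cover's fit was checked by arm height, contact force and image measurements rather than a final picture.

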